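# Swap the caddies on the hanging scale

## Robot

A 7-joint arm with a two-finger parallel gripper is mounted at the origin on the work surface. World frame = base frame: x ahead of the robot, y to its left, z up, the work surface at z = 0. Lengths are in m, angles in rad, forces in N, time in s.
With the tool pointing down it reaches from about 0.425 to 0.825 m from the base axis. Payload 3.6 kg.
Tool frame: the origin (TCP) lies midway between the tips of the shut fingers; the grasp point (between the pads) lies 19 mm behind it; z points along the fingers, y is the line along which they close (so a half turn about z gives the same grasp; the last joint's range is limited). The gripper opens to 85 mm and grips with 20 to 120 N. Pads are 22 mm wide; open, the fingers measure 114 mm over their backs; the gripper's body (76 mm by 85 mm) begins 54 mm behind the grasp point. The pads swing forward as they close: fully open they stand 13 mm farther back than shut.
Start: joints at [1.103, 0.615, -0.013, 1.423, 0.008, 1.103, -0.04], TCP at [0.278, -0.588, 0.231] pointing down, gripper open.
Joint ranges: [-3.12, 3.12], [-0.3, 2.06], [-1.34, 1.32], [0.26, 2.42], [-1.36, 4.5], [0.01, 1.98], [-2.84, 2.84]. Speed limits (rad/s): [2.79, 2.79, 3.14, 3.14, 3.14, 3.14, 3.14].

## Interface

Orientations are given as a rotation vector (axis times angle).
In Python, from station import robot gives the robot as it stands.
- The arm moves only by the shell command python3 -m jog 'ROWS'. ROWS is a JSON object of lists of equal length, an entry for each row: "delta_pos": the shift along the world's x, y, z in units of 20 cm (1.0 is 20 cm), a list of three; "delta_rot": the turn, a rotation vector about the world's x, y, z in units of 90 degrees (1.0 is 90 degrees), a list of three; "fingers": the opening, from -1 (shut) to 1 (fully open). A call has 1 to 20 rows; each row is the pose to reach, as a shift and turn from the pose commanded when the call began; what a row does not reach only later rows make up. A row lasts 1/12 s, in which the tool goes at most 41.7 mm and 7.16 degrees, less where a joint would pass 70% of its speed; a pose out of reach is approached as far as the arm can. A call with a number of a shift or a turn outside -1 to 1 is refused whole. A call with a gripper value outside its range is refused whole. The fingers move at their own pace and stop on an object; the grip force is fixed at half the most. Time passes only in rows, so rows that repeat a pose let the fingers close. It gives the time, the measured TCP pose, the force, the opening and the grip force at its end, in the units of the state.
- robot.get_obs(): the state, without advancing time (a new reading comes with each control period).
- robot.snapshot(name): name is "scene" or "top" or "wrist"; returns a dict with "frame" (420x560x3 uint8, red, green, blue), "depth" (420x560 float32, m along the optical axis (not along the pixel's ray), 0 where there is no reading), "mtx" (3x3 intrinsics, pixels), "eye" and "attitude" of the camera in the world. Camera axes: x right, y up, looking along -z (the intrinsics and any distortion apply to the point x, -y, -z); pixel columns grow to the right and rows downward; lengths in m; the calibration is good to about 2 mm. A picture is of the moment at which its call begins.
- robot.hand_in(): hands the job in; it is judged then, once.
Trained networks look in a picture, given as the dict that the camera call returned (one of the last four; its "shot" number tells which), for a name from the list of things; names that differ only in an ending like _2 or _b are one class to them, and where a whole thing is asked for, a point or a joint stands for the part that bears it (a point fixed in the world has none). Each returns a list of dicts, best first, with "confidence" (0 to 1); they miss things now and then, are a little off and sometimes report something else, mostly with a low value. They report only what shows in the picture. A call takes as long as a camera call.
- robot.spot_in(label, picture): "rect" ([left, top, right, bottom] in pixels, round what is visible of it).
- robot.landmark_of(label, picture): "point" ([column, row] in pixels: a listed point, or the origin of a listed thing).
The state is a dict: "time_s": time; "qpos": joint angles; "qvel": joint speeds; "effort": joint torques, N m; "tcp_pos": TCP position; "tool_rot": TCP orientation; "contact_force": force on the tool from outside, world axes, zero at the start; "ft_torque": the same for the moment, N m; "opening": opening from 0.0 (shut) to 1.0 (fully open); "finger_force": force on a finger pad.
Only numpy, scipy, OpenCV 4.12 (cv2) and the standard library are available. Lean on these libraries where they do the work, as an engineer would, in place of code of your own. Each camera call takes 0.05 s, during which the arm holds its last target. There are 200 camera calls.

## Task

The red clip caddy has been weighed and still hangs on the dial scale: lift it off the hook without letting the hook snap back, and set it down gently, upright, in the middle of the white foam sheet. Then hang the black clip caddy on the hook by the hand hole in its middle board and ease it down slowly until the scale carries all of its weight, and leave it hanging free and level with the pointer at rest. Keep both caddies close to level all the time so that no clips spill, and leave the spray bottle, mug, tub and spring clamp where they are.

Things in the scene. Friction and masses are not known exactly. Their poses are not given: they have to be found in the camera images.
- red_caddy: Caddy with red tray walls and red clips, 0.40 kg within 10 %, on the hook at the start. Tray 160 (x) x 100 (y) x 50 mm high; across its middle an upright plywood board in the x-z plane: 160 long, 8 thick (y), 150 high. Either end is the same. Origin: centre of the underside, z up. Mass centre at x = y = 0, z about 35 mm. Clips stay below z = 50.
- red_lip (a point): Middle of the underside of the lip over the red caddy's hand hole: 130 mm above its origin, axes as the caddy's. The hole through the board is 70 mm long (x) and reaches 42 mm down from here; the straight lip above it is 20 mm high and rests on the hook here. Left and right of the hole, 35 to 80 mm from the middle in x, the board is solid and can be gripped.
- black_caddy: The same caddy with black tray walls and black clips, 0.31 to 0.64 kg (unknown), standing on the bench. Sizes, origin and axes as the red caddy's.
- black_lip (a point): The same point of the black caddy: middle of the underside of the lip over its hand hole, 130 mm above its origin.
- foam_sheet: White foam sheet fixed on the bench, 220 (x) x 180 (y) mm, 10 mm thick. Origin: centre of its underside, on the bench; its top is at z = 10 mm.
- scale_stand: Fixed gallows of 40 mm T-slot profile; origin on the bench right below the hook. In its axes, mm: post 636 high at x = +200 on a 100 x 120 foot; beam from x = -85 to 180 at z 596 to 636; light blue scale case, a drum 150 across lying along y, 80 thick, centre z = 480, lowest point 405, a dial on both y faces. A gripper at the hook must lean clear of the case.
- hook_saddle (a point): Inside bottom of the hook, where a lip rests: z = 274 mm with the hook empty; axes as the stand's. J of 8 mm wire in the y-z plane: tip at y = -17.5, its top 19 above the saddle; shank at y = +16 up to 61 above, slanting to y = 0 at 81, then straight up. Throat 23 mm. A lip along x, held 21 to 32 above the saddle (the hook is in the hole), passes over the tip from -y, then down.
- scale_hook (a joint): How far the hook has sunk, in m: 0 empty, at most 0.075; spring 150 N/m, damped, so 1 kg sinks it 65 mm. About 0.026 at the start, with the red caddy on it.
- dial_pointer (a joint): Angle of the red pointer on the dial in rad: 0 upright with an empty hook, 80 rad per metre of hook travel.
- spray_bottle: Bystander: spray bottle with a dark blue head, 70 mm in diameter, 214 mm high, on the bench. Origin: centre of its underside.
- mug: Bystander: white mug 80 mm in diameter, 95 mm high, on the bench, its handle towards its +y. Origin: centre of its underside.
- clip_tub: Bystander: clear tub of black clips, 100 (x) x 75 (y) x 45 mm, on the bench. Origin: centre of its underside.
- spring_clamp: Bystander: black spring clamp lying on the bench along its x, 140 mm long, 55 mm wide, 20 mm high. Origin: its middle, on the bench.

How it is judged:
On the way, in this order (a step that is already met when the one before it is completed fails the run):
1. the red caddy is off the hook and the hook has come back up (value of joint scale_hook below 0.005 m and horizontal distance between red_caddy and hook_saddle above 0.03 m), for 0.1 s.
2. the red caddy stands released on the foam sheet (z of red_caddy in the frame of foam_sheet below 0.016 m and horizontal distance between red_caddy and foam_sheet below 0.07 m and contact force between red_caddy and the fingers below 0.2 N and linear speed of red_caddy below 0.03 m/s), for 0.2 s.
3. the black caddy's lip is in the hook and weighs on it (value of joint scale_hook above 0.012 m and contact force between black_caddy and scale_hook above 1 N), for 0.1 s.
At the end, for the whole second after the job is handed in: Red caddy at rest, upright (4.5 degrees), on the foam sheet, its middle within 40 mm of the sheet's middle in x and y; black caddy hanging on the hook alone, level within 8 degrees, over 80 mm above the bench, slower than 30 mm/s, the hook slower than 10 mm/s (z of red_caddy in the frame of foam_sheet between 0.005 and 0.016 m and x of red_caddy in the frame of foam_sheet between -0.04 and 0.04 m and y of red_caddy in the frame of foam_sheet between -0.04 and 0.04 m and angle between red_caddy's own z axis and vertical below 0.08 rad and linear speed of red_caddy below 0.01 m/s and contact force between black_caddy and scale_hook above 2 N and value of joint scale_hook above 0.012 m and velocity of joint scale_hook between -0.01 and 0.01 m/s and height (world z) of black_caddy above 0.08 m and angle between black_caddy's own z axis and vertical below 0.14 rad and linear speed of black_caddy below 0.03 m/s); the robot touches nothing.
It fails at once if the hook shot down under a dropped load (faster than 0.12 m/s) (velocity of joint scale_hook above 0.12 m/s).
It fails at once if the hook snapped back up (faster than 0.15 m/s) (velocity of joint scale_hook below -0.15 m/s).
It fails at once if the red caddy was dropped on to the foam sheet (faster than 0.3 m/s in the last 10 mm) (z of red_caddy in the frame of foam_sheet below 0.02 m and linear speed of red_caddy above 0.3 m/s).
It fails at once if a caddy was tipped more than 25 degrees (angle between any of red_caddy, black_caddy's own z axis and vertical above 0.44 rad).
It fails at once if a bystander was moved more than 25 mm (distance of any of spray_bottle, mug, clip_tub, spring_clamp from where it was at the start of the episode above 0.025 m).
It also fails if it takes over 70 s, if anything falls off the work surface, if the arm or the gripper's body presses on something with over 40 N, if the wrist force passes 120 N, or if a joint passes its speed limit or range.

## Working session

There is one attempt and no reset: what is moved stays moved. The work goes in short steps, Python scripts to look and compute and a shell command to move; the robot and the scene stay as the last step left them, time stands still between calls to the robot, and variables do not carry over. Pictures are saved under pics/ and viewed, at most 11 in all, crops included, and the job is handed in when it is done.

```bash
mkdir -p pics
cat > h.py <<'E'
import numpy as np, cv2
from station import robot
from scipy.spatial.transform import Rotation as R
def att(s):
    a=np.array(s["attitude"],float)
    return a if a.shape==(3,3) else R.from_rotvec(a).as_matrix()
def cloud(s):
    d=s["depth"]; K=s["mtx"]; v,u=np.mgrid[:d.shape[0],:d.shape[1]]
    P=np.stack([(u-K[0][2])/K[0][0]*d,-(v-K[1][2])/K[1][1]*d,-d],-1)
    return P@att(s).T+np.array(s["eye"])
def save(s,n,box=None,z=1):
    f=s["frame"][:,:,::-1]
    if box: f=f[box[1]:box[3],box[0]:box[2]]
    cv2.imwrite("pics/"+n,cv2.resize(f,None,fx=z,fy=z))
E
python3 - <<'E'
from h import *
o=robot.get_obs(); print({k:np.round(v,3) for k,v in o.items()})
for c in ["scene","top"]:
    s=robot.snapshot(c); save(s,c+"0.png"); P=cloud(s)
    np.savez(c+"0.npz",P=P,f=s["frame"],d=s["depth"])
    print(c,np.round(s["eye"],3),np.round(s["attitude"],3).tolist(),np.round(s["mtx"],1).tolist(),s.keys())
    for n in ["red_caddy","red_lip","black_caddy","black_lip","foam_sheet","scale_stand","hook_saddle","spray_bottle","mug","clip_tub","spring_clamp"]:
        r=robot.landmark_of(n,s)[:2]; b=robot.spot_in(n,s)[:1]
        for q in r:
            u,v=np.round(q["point"]).astype(int); p=P[v,u] if 0<=v<420 and 0<=u<560 else None
            print(n,(u,v),round(q["confidence"],2),np.round(p,3) if p is not None else None, [np.round(x["rect"]).astype(int).tolist() for x in b])
E
```

```text
{'time_s': np.float64(0.0), 'qpos': array([ 1.102,  0.616, -0.013,  1.425,  0.008,  1.103, -0.04 ]), 'qvel': array([ 0.   ,  0.   ,  0.001,  0.001,  0.001, -0.   , -0.002]), 'effort': array([ 1.0000e-03, -4.6922e+01,  2.5900e-01, -1.7103e+01,  1.0000e-02,
        1.0000e-02,  0.0000e+00]), 'tcp_pos': array([ 0.278, -0.587,  0.23 ]), 'tool_rot': array([-3.063e+00, -6.880e-01,  1.000e-03]), 'contact_force': array([0.66 , 0.187, 0.29 ]), 'ft_torque': array([0.011, 0.032, 0.004]), 'finger_force': np.float64(0.0), 'opening': np.float64(1.001)}
scene [ 1.411 -0.545  0.908] [0.902, 0.547, 0.993] [[488.2, 0.0, 277.8], [0.0, 488.2, 205.3], [0.0, 0.0, 1.0]] dict_keys(['frame', 'depth', 'mtx', 'eye', 'attitude', 'shot'])
red_caddy (np.int64(369), np.int64(244)) 0.84 [0.633 0.123 0.16 ] [[333, 194, 403, 262]]
red_caddy (np.int64(373), np.int64(206)) 0.36 [0.608 0.142 0.254] [[333, 194, 403, 262]]
red_lip (np.int64(370), np.int64(203)) 0.91 [0.593 0.144 0.255] [[335, 195, 404, 259]]
red_lip (np.int64(363), np.int64(293)) 0.37 [0.664 0.097 0.029] [[335, 195, 404, 259]]
black_caddy (np.int64(284), 
[... 1238 characters left out ...]
np.int64(189)) 0.85 [0.551 0.077 0.637] [[185, 179, 226, 218]]
black_caddy (np.int64(271), np.int64(209)) 0.89 [ 0.553 -0.087  0.003] [[242, 181, 297, 226]]
black_lip (np.int64(272), np.int64(202)) 0.89 [ 0.566 -0.089  0.147] [[245, 179, 301, 227]]
foam_sheet (np.int64(351), np.int64(218)) 0.77 [ 0.524 -0.356  0.013] [[309, 182, 388, 262]]
spray_bottle (np.int64(325), np.int64(169)) 0.95 [ 0.669 -0.251  0.138] [[314, 149, 347, 178]]
mug (np.int64(309), np.int64(270)) 0.8 [ 0.348 -0.216  0.003] [[296, 258, 327, 293]]
clip_tub (np.int64(210), np.int64(181)) 0.75 [0.645 0.12  0.007] [[196, 162, 216, 184]]
spring_clamp (np.int64(205), np.int64(258)) 0.6 [0.387 0.13  0.023] [[192, 235, 218, 280]]
```

```bash
python3 -c "
import cv2
for n in ['scene','top']:
    f=cv2.imread('pics/%s0.png'%n); cv2.imwrite('pics/%s0b.png'%n,cv2.resize(f,(784,588)))"
```

```text
(no output)
```

View pics/scene0b.png

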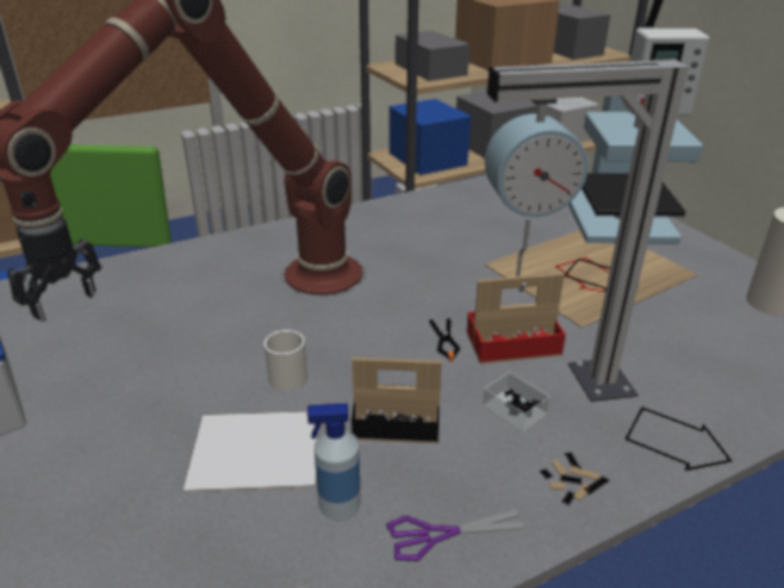

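View pics/top0b.png

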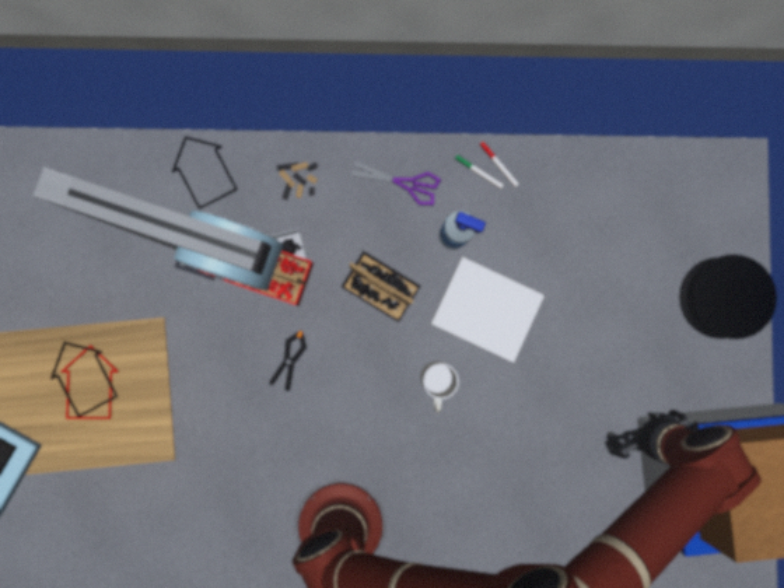

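The scene view shows the red caddy hanging at (515,320), the black one at (397,400), foam at (250,450), and the spray bottle at its near corner (335,460). In the top view the stand's post lies to the upper left (40,180), so stand +x points to world +y and the hook opens away from the robot. Next I measure from the clouds.

Run:
```python
from h import *
T=np.load("top0.npz"); S=np.load("scene0.npz")
def sel(D,lo,hi): 
    P=D["P"];m=np.all((P>lo)&(P<hi),-1)&(D["d"]>0); return P[m],D["f"][m].astype(int)
def rect(n,p):
    c,s,a=cv2.minAreaRect(p[:,:2].astype(np.float32)); print(n,len(p),"c",np.round(c,4),"size",np.round(s,4),"ang",round(a,1),"zmed",round(np.median(p[:,2]),4))
    print(np.round(cv2.boxPoints((c,s,a)),3).tolist())
for nm,D in [("top",T),("scene",S)]:
    print("==",nm)
    p,f=sel(D,[.4,0,.615],[.9,.6,.65]); 
    if len(p)>20: rect("beam",p)
    p,f=sel(D,[.35,-.55,.002],[.75,-.2,.02]); k=f.min(1)>165; rect("foam",p[k]); print(f[k].mean(0))
    p,f=sel(D,[.45,-.2,.1],[.7,.03,.16]); rect("blackboard",p)
    p,f=sel(D,[.45,-.2,.03],[.7,.03,.16]); rect("black all",p)
    p,f=sel(D,[.45,0.03,.08],[.75,.3,.29]); rect("red all",p)
    k=(f[:,0]>2*f[:,1]); rect("red tray",p[k]); 
    b=p[(p[:,2]>.2)&~k]; rect("red board",b); print("zrange",np.percentile(b[:,2],[1,50,99]))
    p,f=sel(D,[.4,-.1,.40],[.8,.4,.56]); rect("case",p); 
p,f=sel(S,[.5,.05,.28],[.7,.25,.39]); print("wire",len(p),np.round(np.c_[p][::max(1,len(p)//15)],3).tolist())
for lo,hi,n in [([.6,-.32,.03],[.8,-.18,.25],"spray"),([.3,-.3,.03],[.46,-.16,.12],"mug")]:
    p,f=sel(T,lo,hi); rect(n,p)
```

```text
== top
beam 3804 c [0.6111 0.2178] size [0.3078 0.0418] ang 71.7 zmed 0.6349
[[0.5429999828338623, 0.07800000160932541], [0.5830000042915344, 0.06499999761581421], [0.6790000200271606, 0.3569999933242798], [0.6399999856948853, 0.3700000047683716]]
foam 3476 c [ 0.4612 -0.3241] size [0.2217 0.2999] ang 65.7 zmed 0.0086
[[0.27900001406669617, -0.3630000054836273], [0.5519999861717224, -0.4869999885559082], [0.6430000066757202, -0.2849999964237213], [0.3700000047683716, -0.16099999845027924]]
[207.67462601 210.88377445 219.05868815]
blackboard 180 c [ 0.5678 -0.0882] size [0.1585 0.0083] ang 59.1 zmed 0.1477
[[0.5230000019073486, -0.15399999916553497], [0.531000018119812, -0.15800000727176666], [0.6119999885559082, -0.02199999988079071], [0.6050000190734863, -0.017999999225139618]]
black all 755 c [ 0.5683 -0.0875] size [0.1602 0.1001] ang 59.0 zmed 0.0468
[[0.48399999737739563, -0.12999999523162842], [0.5699999928474426, -0.18199999630451202], [0.6520000100135803, -0.04500000178813934], [0.5669999718666077, 0.007000000216066837]]
red all 884 c [0.5894 0.1518] size [0.1583 0.0992] ang 7
[... 3201 characters left out ...]
[0.594, 0.147, 0.343], [0.595, 0.147, 0.338], [0.593, 0.149, 0.331], [0.59, 0.153, 0.323], [0.586, 0.151, 0.316], [0.578, 0.152, 0.303], [0.577, 0.151, 0.294], [0.578, 0.151, 0.289], [0.578, 0.155, 0.282]]
spray 581 c [ 0.6938 -0.2613] size [0.0722 0.0692] ang 29.0 zmed 0.1488
[[0.6449999809265137, -0.24899999797344208], [0.6790000200271606, -0.3089999854564667], [0.7419999837875366, -0.27399998903274536], [0.7089999914169312, -0.21299999952316284]]
mug 231 c [ 0.3522 -0.2232] size [0.0784 0.0779] ang 44.9 zmed 0.0828
[[0.296999990940094, -0.22300000488758087], [0.35199999809265137, -0.27799999713897705], [0.40700000524520874, -0.22300000488758087], [0.3529999852180481, -0.1679999977350235]]
```

```bash
cat >> h.py <<'E'
def Rt(yaw,T):
    e=np.array([np.cos(yaw),np.sin(yaw),0]); n=np.array([-np.sin(yaw),np.cos(yaw),0]); z=np.array([0,0,1.])
    a=np.sin(T)*e-np.cos(T)*z; y=-n
    return np.c_[np.cross(y,a),y,a],e,n
def goal(org,yaw_deg,T_deg,gx=-.052,gz=.130,back=0.):
    M,e,n=Rt(np.radians(yaw_deg),np.radians(T_deg))
    return np.array(org)+e*gx+np.array([0,0,gz])+M[:,2]*(.019-back),M
def delta(p,M):
    o=robot.get_obs(); C=R.from_rotvec(o["tool_rot"]).as_matrix()
    d=(p-o["tcp_pos"])/.2; r=R.from_matrix(M@C.T).as_rotvec()/(np.pi/2)
    print("t",round(float(o["time_s"]),2),"target",np.round(p,4),"dpos",np.round(d,3),"drot",np.round(r,4),"open",round(float(o["opening"]),3),"F",np.round(o["contact_force"],2))
RED=[.591,.150,.118]; BLK=[.568,-.0885,0.]; FOAM=[.5165,-.3495,.010]
E
python3 -c "
from h import *
delta(*goal(RED,71.7,40,back=.12)); delta(*goal(RED,71.7,40))"
```

```text
t 2.3 target [0.5543 0.039  0.3254] dpos [1.382 3.133 0.471] drot [ 0.3418 -0.3024  0.4938] open 1.0 F [ 0.97 -0.17 -0.16]
t 2.3 target [0.5785 0.1122 0.2334] dpos [1.503 3.499 0.011] drot [ 0.3418 -0.3024  0.4938] open 1.0 F [ 0.97 -0.17 -0.16]
```

```bash
python3 -m jog '{"delta_pos":[[0.2,0.2,0.4],[0.45,1,0.9],[0.45,1,0.9],[0.45,1,0.9],[0.45,1,0.9],[0.45,1,0.9],[0.45,1,0.9],[0.45,1,0.9]],"delta_rot":[[0,0,0],[0,0,0.49],[0,0,0.49],[0,0,0.49],[0,0,0.49],[0,0,0.49],[0,0,0.49],[0,0,0.49]],"fingers":[1,1,1,1,1,1,1,1]}'
python3 -m jog '{"delta_pos":[[0.45,1,0],[0.45,1,0],[0.45,1,0],[0.45,1,0],[0.45,1,0],[0.45,1,0],[0.45,1,0]],"delta_rot":[[0,0,0],[0,0,0],[0,0,0],[0,0,0],[0,0,0],[0,0,0],[0,0,0]],"fingers":[1,1,1,1,1,1,1]}'
python3 -c "
from h import *
delta(*goal(RED,71.7,40,back=.12)); print(np.round(robot.get_obs()['qpos'],2))"
```

```text
time_s: 2.97
tcp_pos: [0.3738, -0.3814, 0.4176]
tool_rot: [2.56, 1.804, 0.011]
contact_force: [0.8, 0.8, 0.2]
opening: 1.001
finger_force: 0.0
time_s: 3.55
tcp_pos: [0.4596, -0.1828, 0.4116]
tool_rot: [-2.574, -1.8, -0.004]
contact_force: [0.2, 0.5, -0.1]
opening: 0.993
finger_force: 0.0
t 3.55 target [0.5543 0.039  0.3254] dpos [ 0.474  1.109 -0.431] drot [ 0.4186 -0.1451  0.0189] open 0.993 F [ 0.2   0.47 -0.1 ]
[ 0.6   0.25 -0.35  1.52  0.08  1.38 -0.11]
```

```bash
python3 -m jog '{"delta_pos":[[0.4,0.5,0],[0.47,0.9,-0.2],[0.47,0.9,-0.43],[0.47,0.9,-0.43],[0.47,0.9,-0.43],[0.47,0.9,-0.43],[0.47,0.9,-0.43],[0.47,0.9,-0.43],[0.47,0.9,-0.43]],"delta_rot":[[0.42,-0.145,0.019],[0.42,-0.145,0.019],[0.42,-0.145,0.019],[0.42,-0.145,0.019],[0.42,-0.145,0.019],[0.42,-0.145,0.019],[0.42,-0.145,0.019],[0.42,-0.145,0.019],[0.42,-0.145,0.019]],"fingers":[0.3,0.3,0.3,0.3,0.3,0.3,0.3,0.3,0.3]}'
python3 - <<'E'
from h import *
delta(*goal(RED,71.7,40,back=.12)); print(np.round(robot.get_obs()['qpos'],2))
s=robot.snapshot("wrist"); save(s,"w1.png",z=1.4)
P=cloud(s); np.savez("w1.npz",P=P,f=s["frame"],d=s["depth"])
e=np.array([np.cos(np.radians(71.7)),np.sin(np.radians(71.7))]); n=np.array([-e[1],e[0]])
Q=P-np.array(RED); X=Q[...,:2]@e; Y=Q[...,:2]@n; Z=Q[...,2]
m=(abs(X)<.12)&(abs(Y)<.03)&(Z>.08)&(Z<.165)&(s["depth"]>0)
print(m.sum(), "Ymed",np.median(Y[m]),np.percentile(Y[m],[3,97]),"Z",np.percentile(Z[m],[2,99]),"X",np.percentile(X[m],[1,99]))
t=m&(X<-.03); c,sz,a=cv2.minAreaRect(np.c_[X[t],Y[t]].astype(np.float32)); print(c,sz,a)
E
```

```text
time_s: 4.3
tcp_pos: [0.5528, -0.0096, 0.3264]
tool_rot: [-2.138, -1.528, -0.771]
contact_force: [-0.0, 0.3, -0.2]
opening: 0.651
finger_force: 0.0
t 4.3 target [0.5543 0.039  0.3254] dpos [ 0.007  0.243 -0.005] drot [ 0.0005 -0.0031  0.0055] open 0.651 F [-0.01  0.33 -0.23]
[ 0.71  0.45 -0.55  1.73 -0.55  1.02  0.18]
2504 Ymed 0.0005706865233115093 [-0.01349741  0.01768901] Z [0.08573788 0.16159324] X [-0.07943776  0.07680343]
(-0.05491757392883301, 0.0015428746119141579) (0.04979979991912842, 0.008199556730687618) 0.05532965436577797
```

View pics/w1.png

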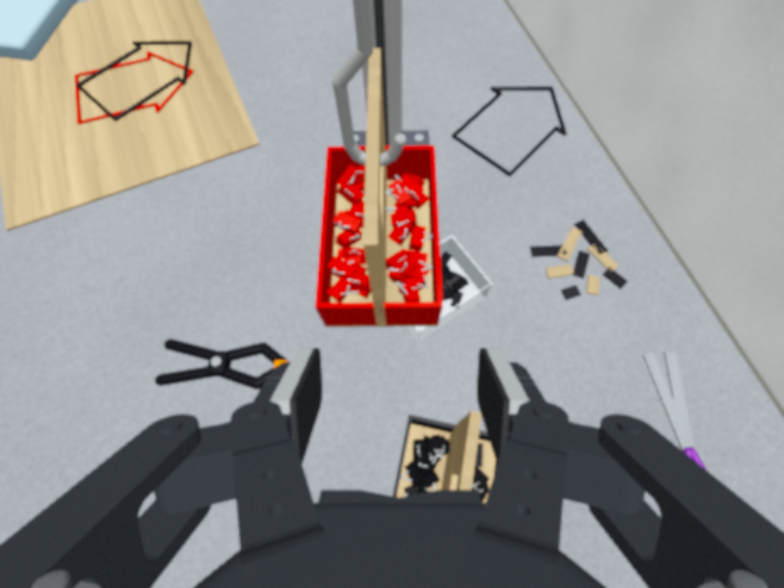

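The wrist view shows the red board's near end at (375,245), centred between the fingers, with the hook shank on the robot side (340,110) and the tip on the far side (395,150). Going in and gripping.

```bash
python3 -m jog '{"delta_pos":[[0,0.12,0],[0.005,0.245,0],[0.03,0.32,-0.1],[0.05,0.4,-0.2],[0.08,0.48,-0.3],[0.1,0.55,-0.4],[0.122,0.612,-0.465],[0.122,0.612,-0.465],[0.122,0.612,-0.465]],"delta_rot":[[0,0,0],[0,0,0],[0,0,0],[0,0,0],[0,0,0],[0,0,0],[0,0,0],[0,0,0],[0,0,0]],"fingers":[0.3,0.3,0.3,0.3,0.3,0.3,0.3,0.3,0.3]}'
python3 -m jog '{"delta_pos":[[0,0,0],[0,0,0],[0,0,0],[0,0,0],[0,0,0],[0,0,0],[0,0,0],[0,0,0],[0,0,0],[0,0,0]],"delta_rot":[[0,0,0],[0,0,0],[0,0,0],[0,0,0],[0,0,0],[0,0,0],[0,0,0],[0,0,0],[0,0,0],[0,0,0]],"fingers":[-0.3,-0.6,-0.8,-1,-1,-1,-1,-1,-1,-1]}'
python3 -c "
from h import *
delta(*goal(RED,71.7,40)); s=robot.snapshot('wrist'); save(s,'w2.png',z=1.2); s=robot.snapshot('scene'); print(robot.get_obs()['time_s'])"
```

```text
time_s: 5.1
tcp_pos: [0.577, 0.115, 0.2336]
tool_rot: [-2.133, -1.53, -0.772]
contact_force: [-0.2, -0.2, -0.3]
opening: 0.654
finger_force: 0.0
time_s: 5.93
tcp_pos: [0.5768, 0.1141, 0.2321]
tool_rot: [-2.135, -1.527, -0.77]
contact_force: [-0.1, -2.6, 0.8]
opening: 0.085
finger_force: 60.2
t 5.93 target [0.5785 0.1122 0.2334] dpos [ 0.009 -0.009  0.007] drot [-0.0009 -0.0042  0.0048] open 0.085 F [-0.15 -2.63  0.82]
6.0333
```

View pics/w2.png

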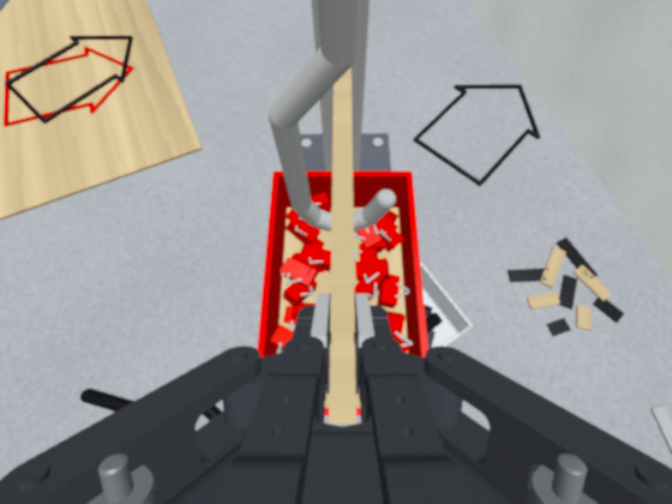

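The pads hold the board at (342,350) and the lip sits in the hook (340,215). Now a slow lift of 52 mm.

```bash
python3 -m jog '{"delta_pos":[[0,0,0.01],[0,0,0.03],[0,0,0.05],[0,0,0.07],[0,0,0.09],[0,0,0.11],[0,0,0.13],[0,0,0.15],[0,0,0.17],[0,0,0.19],[0,0,0.21],[0,0,0.23],[0,0,0.25],[0,0,0.26],[0,0,0.26],[0,0,0.26]],"delta_rot":[[0,0,0],[0,0,0],[0,0,0],[0,0,0],[0,0,0],[0,0,0],[0,0,0],[0,0,0],[0,0,0],[0,0,0],[0,0,0],[0,0,0],[0,0,0],[0,0,0],[0,0,0],[0,0,0]],"fingers":[-1,-1,-1,-1,-1,-1,-1,-1,-1,-1,-1,-1,-1,-1,-1,-1]}'
cat >> h.py <<'E'
def board(cam,org,yaw,name=None,box=None,z=1,T=None):
    """caddy-frame measurements of the board near the expected origin"""
    s=robot.snapshot(cam); P=cloud(s); y=np.radians(yaw); e=np.array([np.cos(y),np.sin(y)]); n=np.array([-e[1],e[0]])
    if name: save(s,name,box,z)
    Q=P-np.array(org); X=Q[...,:2]@e; Y=Q[...,:2]@n; Z=Q[...,2]
    return s,P,X,Y,Z
E
python3 - <<'E'
from h import *
ORG=np.array(RED)+[-.0014,.0005,.052]
s,P,X,Y,Z=board("scene",ORG,71.7,"s2.png",[290,100,450,300],3)
np.savez("s2.npz",P=P,f=s["frame"],d=s["depth"])
f=s["frame"].astype(int); g=s["depth"]>0
red=g&(f[...,0]>2*f[...,1])&(abs(X)<.12)&(abs(Y)<.08)&(Z>-.03)&(Z<.09)
print("tray X",np.percentile(X[red],[1,99]),"Y",np.percentile(Y[red],[1,99]),"Z",np.percentile(Z[red],[1,99]))
# slope of far wall top edge: highest red z per X bin on the near(-y) wall
w=red&(Y<-.035)
for a in np.arange(-.075,.08,.025):
    k=w&(abs(X-a)<.012); 
    if k.sum()>5: print(round(a,3),np.percentile(Z[k],[5,95]).round(4))
b=g&(abs(Y)<.02)&(abs(X)<.1)&(Z>.06)&(Z<.17)&~red
for a in np.arange(-.07,.08,.02):
    k=b&(abs(X-a)<.008); print("b",round(a,3),np.percentile(Z[k],[98]).round(4) if k.sum()>5 else None)
o=robot.get_obs(); print(o["contact_force"],o["ft_torque"],o["tcp_pos"],o["opening"])
E
```

```text
time_s: 7.37
tcp_pos: [0.5763, 0.1148, 0.2843]
tool_rot: [-2.133, -1.528, -0.77]
contact_force: [0.8, -0.5, -4.2]
opening: 0.09
finger_force: 59.5
tray X [-0.08085859  0.07689796] Y [-0.05315179  0.04127279] Z [0.0040973  0.04845031]
-0.075 [0.007  0.0471]
-0.05 [0.0064 0.0467]
-0.025 [0.0067 0.0466]
0.0 [0.0062 0.0462]
0.025 [0.0078 0.047 ]
0.05 [0.0062 0.047 ]
0.075 [0.006  0.0466]
b -0.07 [0.1639]
b -0.05 [0.1488]
b -0.03 [0.148]
b -0.01 [0.1659]
b 0.01 [0.1485]
b 0.03 [0.1476]
b 0.05 [0.1473]
b 0.07 [0.1474]
[-0.28680656  0.1875217  -3.60973646] [-1.3654169   0.48431029 -0.04885967] [0.57615805 0.11476198 0.28408263] 0.08613752783408904
```

View pics/s2.png

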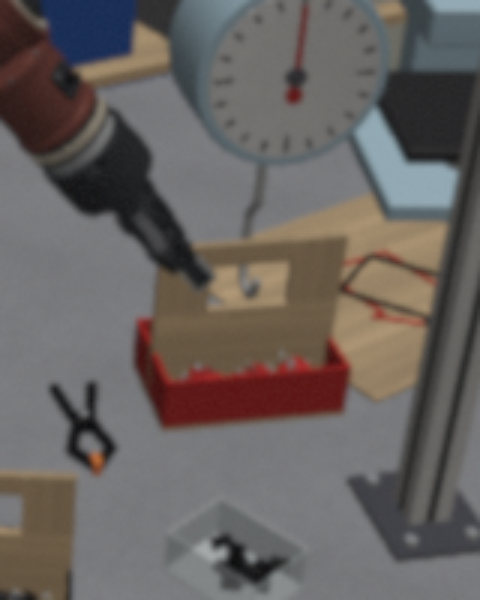

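Level, lip about 24 mm above the saddle, pointer upright. Now out over the tip.

```bash
python3 -m jog '{"delta_pos":[[0,0,0.01],[0.02,-0.007,0.01],[0.05,-0.016,0.01],[0.09,-0.03,0.01],[0.13,-0.043,0.01],[0.17,-0.056,0.01],[0.21,-0.07,0.01],[0.25,-0.083,0.01],[0.29,-0.096,0.01],[0.33,-0.11,0.01],[0.38,-0.126,0.01],[0.4,-0.2,0.1],[0.4,-0.3,0.2],[0.4,-0.4,0.3],[0.38,-0.55,0.35],[0.35,-0.7,0.35],[0.32,-0.85,0.35],[0.3,-1,0.35],[0.3,-1,0.35]],"delta_rot":[[0,0,0],[0,0,0],[0,0,0],[0,0,0],[0,0,0],[0,0,0],[0,0,0],[0,0,0],[0,0,0],[0,0,0],[0,0,0],[0,0,0],[0,0,0],[0,0,0],[0,0,0],[0,0,0],[0,0,0],[0,0,0],[0,0,0]],"fingers":[-1,-1,-1,-1,-1,-1,-1,-1,-1,-1,-1,-1,-1,-1,-1,-1,-1,-1,-1]}'
python3 -c "
from h import *
delta(*goal(np.array(FOAM)+[0,0,.06],65,40)); delta(*goal(FOAM,65,40)); print(np.round(robot.get_obs()['qpos'],2))"
```

```text
time_s: 9.0
tcp_pos: [0.6369, -0.0974, 0.3514]
tool_rot: [-2.155, -1.52, -0.767]
contact_force: [0.8, -4.0, -5.8]
opening: 0.087
finger_force: 59.6
t 9.0 target [ 0.4997 -0.3856  0.1854] dpos [-0.686 -1.441 -0.83 ] drot [ 0.0049 -0.0056 -0.061 ] open 0.087 F [ 0.79 -3.98 -5.83]
t 9.0 target [ 0.4997 -0.3856  0.1254] dpos [-0.686 -1.441 -1.13 ] drot [ 0.0049 -0.0056 -0.061 ] open 0.087 F [ 0.79 -3.98 -5.83]
[ 0.68  0.59 -0.47  1.37 -0.46  1.23  0.11]
```

```bash
python3 -m jog '{"delta_pos":[[-0.05,-0.1,0],[-0.15,-0.25,0],[-0.25,-0.4,0],[-0.35,-0.55,0],[-0.45,-0.7,0],[-0.55,-0.85,-0.1],[-0.65,-1,-0.2],[-0.66,-1,-0.25]],"delta_rot":[[0,0,0],[0,0,-0.01],[0,0,-0.02],[0,0,-0.03],[0,0,-0.04],[0,0,-0.05],[0,0,-0.06],[0,0,-0.06]],"fingers":[-1,-1,-1,-1,-1,-1,-1,-1]}'
python3 -m jog '{"delta_pos":[[-0.01,-0.1,-0.05],[-0.02,-0.2,-0.12],[-0.025,-0.3,-0.22],[-0.025,-0.4,-0.35],[-0.025,-0.44,-0.47],[-0.025,-0.44,-0.57],[-0.025,-0.44,-0.57],[-0.025,-0.44,-0.57]],"delta_rot":[[0,0,0],[0,0,0],[0,0,0],[0,0,0],[0,0,0],[0,0,0],[0,0,0],[0,0,0]],"fingers":[-1,-1,-1,-1,-1,-1,-1,-1]}'
python3 - <<'E'
from h import *
delta(*goal(FOAM,65,40)); print(np.round(robot.get_obs()['qpos'],2))
ORG=np.array(FOAM)+[0,0,.06]
s,P,X,Y,Z=board("scene",ORG,65,"s3.png",[110,190,310,360],3)
f=s["frame"].astype(int); g=s["depth"]>0
red=g&(f[...,0]>2*f[...,1])&(abs(X)<.12)&(abs(Y)<.1)&(Z>-.07)&(Z<.09)
for q,n in [(X,"X"),(Y,"Y"),(Z,"Z")]: print(n,np.percentile(q[red],[1,99]).round(4))
w=red&(Y<-.035)
for a in np.arange(-.075,.08,.03):
    k=w&(abs(X-a)<.015)
    if k.sum()>5: print(round(a,3),np.percentile(Z[k],[5,95]).round(4),Y[k].mean().round(4))
E
```

```text
time_s: 9.67
tcp_pos: [0.4989, -0.2968, 0.299]
tool_rot: [-2.241, -1.422, -0.791]
contact_force: [-1.5, -4.3, -6.8]
opening: 0.089
finger_force: 59.7
time_s: 10.33
tcp_pos: [0.4996, -0.3728, 0.1895]
tool_rot: [-2.217, -1.433, -0.802]
contact_force: [0.3, 0.2, -3.5]
opening: 0.086
finger_force: 59.6
t 10.33 target [ 0.4997 -0.3856  0.1254] dpos [ 0.    -0.064 -0.32 ] drot [-0.0034 -0.0049 -0.0104] open 0.086 F [ 0.32  0.22 -3.45]
[ 1.09  0.82 -0.38  1.39 -0.38  1.27  0.53]
X [-0.0719  0.0835]
Y [-0.048   0.0009]
Z [0.0053 0.0539]
-0.075 [0.0143 0.0538] -0.0446
-0.045 [0.0121 0.053 ] -0.0446
-0.015 [0.0105 0.051 ] -0.0442
0.015 [0.0079 0.0479] -0.0438
0.045 [0.0064 0.0457] -0.0432
0.075 [0.0054 0.0449] -0.0428
```

View pics/s3.png

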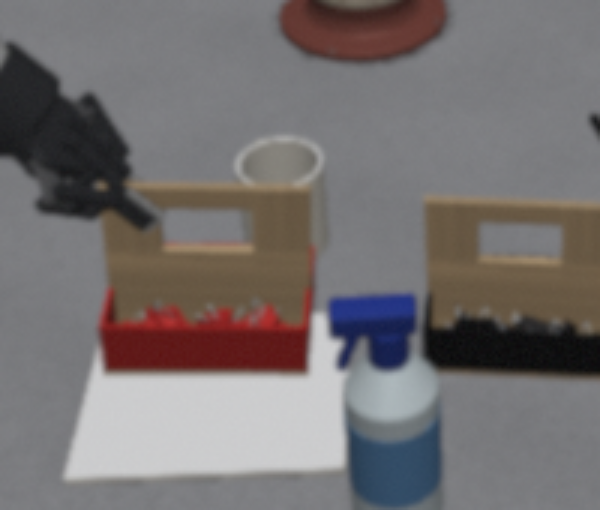

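Tray tilted about 3.6° (right end low at (305,370)), 6 cm above the foam. I level it first, then re-measure.

```bash
python3 -m jog '{"delta_pos":[[0,0,-0.02],[0,0,-0.05],[0,0,-0.08],[0,0,-0.1],[0,0,-0.1],[0,0,-0.1]],"delta_rot":[[0.012,-0.006,-0.004],[0.024,-0.011,-0.007],[0.036,-0.017,-0.01],[0.036,-0.017,-0.01],[0.036,-0.017,-0.01],[0.036,-0.017,-0.01]],"fingers":[-1,-1,-1,-1,-1,-1]}'
cat > m.py <<'E'
from h import *
import sys
def tray(ORG,yaw,name=None,box=None,red=True):
    s,P,X,Y,Z=board("scene",ORG,yaw,name,box,3)
    f=s["frame"].astype(int); g=s["depth"]>0
    c=(f[...,0]>2*f[...,1]) if red else (f.max(-1)<70)
    r=g&c&(abs(X)<.12)&(abs(Y)<.1)&(Z>-.07)&(Z<.09)
    for q,n in [(X,"X"),(Y,"Y"),(Z,"Z")]: print(n,np.percentile(q[r],[1,99]).round(4))
    w=r&(Y<np.percentile(Y[r],1)+.015); xs=np.arange(-.07,.08,.02); z=[];yy=[];xx=[]
    for a in xs:
        k=w&(abs(X-a)<.01)
        if k.sum()>5: xx.append(a);z.append(np.percentile(Z[k],95));yy.append(np.median(Y[k]))
    p=np.polyfit(xx,z,1);q=np.polyfit(xx,yy,1); print("rim slope deg",np.degrees(p[0]).round(2),"rim z at 0",p[1].round(4),"yaw err deg",np.degrees(q[0]).round(2),"wallY",q[1].round(4))
E
python3 -c "
from m import *
delta(*goal(FOAM,65,40)); tray(np.array(FOAM)+[0,0,.04],65)"
```

```text
time_s: 10.88
tcp_pos: [0.4991, -0.3732, 0.1699]
tool_rot: [-2.187, -1.39, -0.869]
contact_force: [0.4, 0.2, -4.2]
opening: 0.085
finger_force: 59.5
t 10.88 target [ 0.4997 -0.3856  0.1254] dpos [ 0.003 -0.062 -0.223] drot [-0.0383  0.0128 -0.0004] open 0.085 F [ 0.44  0.18 -4.22]
X [-0.0681  0.0882]
Y [-0.0481  0.0019]
Z [0.01   0.0536]
rim slope deg 0.01 rim z at 0 0.0516 yaw err deg -0.2 wallY -0.0443
```

```bash
python3 -m jog '{"delta_pos":[[0,-0.027,-0.03],[0,-0.054,-0.07],[0,-0.054,-0.1],[0,-0.054,-0.13],[0,-0.054,-0.15],[0,-0.054,-0.165],[0,-0.054,-0.18],[0,-0.054,-0.19],[0,-0.054,-0.2],[0,-0.054,-0.205],[0,-0.054,-0.205]],"delta_rot":[[0,0,0],[0,0,0],[0,0,0],[0,0,0],[0,0,0],[0,0,0],[0,0,0],[0,0,0],[0,0,0],[0,0,0],[0,0,0]],"fingers":[-1,-1,-1,-1,-1,-1,-1,-1,-1,-1,-1]}'
python3 -c "
from m import *
tray(np.array(FOAM),65)"
```

```text
time_s: 11.85
tcp_pos: [0.4993, -0.3839, 0.1292]
tool_rot: [-2.187, -1.392, -0.869]
contact_force: [-0.5, 0.7, -3.8]
opening: 0.082
finger_force: 59.6
X [-0.0774  0.0783]
Y [-0.0527 -0.0033]
Z [0.0087 0.0528]
rim slope deg -0.37 rim z at 0 0.0511 yaw err deg 0.04 wallY -0.0491
```

```bash
python3 -m jog '{"delta_pos":[[0,0,-0.005],[0,0,-0.01],[0,0,-0.015],[0,0,-0.015],[0,0,-0.015]],"delta_rot":[[0,0,0],[0,0,0],[0,0,0],[0,0,0],[0,0,0]],"fingers":[-1,-1,-1,-1,-1]}'
```

```text
time_s: 12.32
tcp_pos: [0.4994, -0.3843, 0.1277]
tool_rot: [-2.187, -1.392, -0.871]
contact_force: [-3.6, -2.3, 4.3]
opening: 0.086
finger_force: 60.7
```

```bash
python3 -m jog '{"delta_pos":[[0,0,0.005],[0,0,0.008],[0,0,0.008],[0,0,0.008],[0,0,0.008],[0,0,0.008],[0,0,0.008],[-0.03,-0.06,0.08],[-0.09,-0.19,0.22],[-0.15,-0.32,0.37],[-0.21,-0.44,0.51],[-0.21,-0.44,0.51]],"delta_rot":[[0,0,0],[0,0,0],[0,0,0],[0,0,0],[0,0,0],[0,0,0],[0,0,0],[0,0,0],[0,0,0],[0,0,0],[0,0,0],[0,0,0]],"fingers":[-1,-0.5,0.3,0.4,0.4,0.4,0.4,0.4,0.4,0.4,0.4,0.4]}'
python3 -c "
from m import *
tray(np.array(FOAM),65); delta(*goal(BLK,59.2,40,back=.12)); delta(*goal(BLK,59.2,40))
for n,l,h in [('black',[.48,-.17,.125],[.65,0,.165])]:
    s=robot.snapshot('top'); P=cloud(s); m=np.all((P>l)&(P<h),-1)&(s['depth']>0); p=P[m]; print(len(p),cv2.minAreaRect(p[:,:2].astype(np.float32)))
"
```

```text
time_s: 13.32
tcp_pos: [0.4555, -0.4803, 0.2333]
tool_rot: [-2.206, -1.394, -0.871]
contact_force: [-0.2, -1.7, 0.8]
opening: 0.702
finger_force: 0.0
X [-0.0779  0.0784]
Y [-0.0531 -0.0029]
Z [0.0079 0.0522]
rim slope deg -0.31 rim z at 0 0.0501 yaw err deg 0.05 wallY -0.0496
t 13.37 target [ 0.5081 -0.1889  0.2074] dpos [ 0.259  1.439 -0.117] drot [-0.0316  0.0166 -0.0611] open 0.703 F [-0.6  -0.06 -0.26]
t 13.37 target [ 0.5476 -0.1227  0.1154] dpos [ 0.457  1.77  -0.577] drot [-0.0316  0.0166 -0.0611] open 0.703 F [-0.6  -0.06 -0.26]
163 ((0.5679609179496765, -0.08806224167346954), (0.15881171822547913, 0.008445407263934612), 59.07136154174805)
```

Red stands centred and level on the foam. Now to the black caddy.

```bash
python3 -m jog '{"delta_pos":[[0,0.05,0.15],[0.05,0.25,0.25],[0.1,0.45,0.25],[0.15,0.65,0.25],[0.2,0.83,0.2],[0.25,1,0.15],[0.25,1,0.1]],"delta_rot":[[-0.01,0.005,-0.02],[-0.032,0.017,-0.06],[-0.032,0.017,-0.06],[-0.032,0.017,-0.06],[-0.032,0.017,-0.06],[-0.032,0.017,-0.06],[-0.032,0.017,-0.06]],"fingers":[0.3,0.3,0.3,0.3,0.3,0.3,0.3]}'
python3 -c "
from m import *
delta(*goal(BLK,59.2,40,back=.09,gx=-.046)); delta(*goal(BLK,59.2,40,gx=-.046));"
```

```text
time_s: 14.0
tcp_pos: [0.5086, -0.258, 0.2494]
tool_rot: [-2.287, -1.333, -0.842]
contact_force: [0.7, 1.5, 0.6]
opening: 0.649
finger_force: 0.0
t 14.0 target [ 0.5211 -0.1672  0.1844] dpos [ 0.062  0.454 -0.325] drot [-0.0113 -0.0018 -0.0168] open 0.649 F [0.66 1.55 0.61]
t 14.0 target [ 0.5507 -0.1175  0.1154] dpos [ 0.21   0.702 -0.67 ] drot [-0.0113 -0.0018 -0.0168] open 0.649 F [0.66 1.55 0.61]
```

```bash
python3 -m jog '{"delta_pos":[[0.01,0.1,-0.05],[0.03,0.25,-0.15],[0.05,0.4,-0.27],[0.062,0.454,-0.325],[0.062,0.454,-0.325],[0.062,0.454,-0.325],[0.062,0.454,-0.325]],"delta_rot":[[-0.011,-0.002,-0.017],[-0.011,-0.002,-0.017],[-0.011,-0.002,-0.017],[-0.011,-0.002,-0.017],[-0.011,-0.002,-0.017],[-0.011,-0.002,-0.017],[-0.011,-0.002,-0.017]],"fingers":[0.3,0.3,0.3,0.3,0.3,0.3,0.3]}'
python3 -c "
from m import *
delta(*goal(BLK,59.2,40,back=.09,gx=-.046)); delta(*goal(BLK,59.2,40,gx=-.046));"
```

```text
time_s: 14.58
tcp_pos: [0.52, -0.1823, 0.1833]
tool_rot: [-2.348, -1.306, -0.847]
contact_force: [0.3, -0.0, 0.4]
opening: 0.649
finger_force: 0.0
t 14.58 target [ 0.5211 -0.1672  0.1844] dpos [0.005 0.076 0.005] drot [0.0064 0.0003 0.0128] open 0.649 F [ 0.32 -0.04  0.43]
t 14.58 target [ 0.5507 -0.1175  0.1154] dpos [ 0.153  0.324 -0.339] drot [0.0064 0.0003 0.0128] open 0.649 F [ 0.32 -0.04  0.43]
```

```bash
python3 -m jog '{"delta_pos":[[0.005,0.076,0.005],[0.02,0.1,-0.03],[0.05,0.15,-0.1],[0.08,0.2,-0.17],[0.11,0.25,-0.24],[0.14,0.3,-0.31],[0.153,0.324,-0.339],[0.153,0.324,-0.339],[0.153,0.324,-0.339],[0.153,0.324,-0.339]],"delta_rot":[[0.0064,0,0.0128],[0.0064,0,0.0128],[0.0064,0,0.0128],[0.0064,0,0.0128],[0.0064,0,0.0128],[0.0064,0,0.0128],[0.0064,0,0.0128],[0.0064,0,0.0128],[0.0064,0,0.0128],[0.0064,0,0.0128]],"fingers":[0.3,0.3,0.3,0.3,0.3,0.3,0.3,0.3,0.3,0.3]}'
python3 -m jog '{"delta_pos":[[0,0,0],[0,0,0],[0,0,0],[0,0,0],[0,0,0],[0,0,0],[0,0,0],[0,0,0],[0,0,0],[0,0,0]],"delta_rot":[[0,0,0],[0,0,0],[0,0,0],[0,0,0],[0,0,0],[0,0,0],[0,0,0],[0,0,0],[0,0,0],[0,0,0]],"fingers":[-0.3,-0.6,-0.8,-1,-1,-1,-1,-1,-1,-1]}'
python3 -c "
from m import *
delta(*goal(BLK,59.2,40,gx=-.046)); tray(np.array(BLK),59.2,red=False)"
```

```text
time_s: 15.42
tcp_pos: [0.5507, -0.1174, 0.116]
tool_rot: [-2.323, -1.32, -0.847]
contact_force: [0.7, 0.3, 0.0]
opening: 0.646
finger_force: 0.0
time_s: 16.25
tcp_pos: [0.5506, -0.1171, 0.1157]
tool_rot: [-2.322, -1.32, -0.846]
contact_force: [-1.0, -3.7, 3.7]
opening: 0.086
finger_force: 61.8
t 16.25 target [ 0.5507 -0.1175  0.1154] dpos [ 0.001 -0.002 -0.001] drot [-0.0001  0.0004 -0.0001] open 0.086 F [-1.04 -3.69  3.67]
X [-0.0797  0.0741]
Y [-0.0549 -0.0131]
Z [0.0057 0.0516]
rim slope deg -0.2 rim z at 0 0.0497 yaw err deg -0.22 wallY -0.0507
```

```bash
python3 -m jog '{"delta_pos":[[0,0,0.02],[0,0,0.05],[0,0,0.1],[0,0,0.16],[0,0,0.23],[0,0,0.31],[0,0,0.39],[0,0,0.47],[0,0,0.55],[0,0,0.63],[0,0,0.7],[0,0,0.76],[0,0,0.81],[0,0,0.85],[0,0,0.87],[0,0,0.87],[0,0,0.87],[0,0,0.87]],"delta_rot":[[0,0,0],[0,0,0],[0,0,0],[0,0,0],[0,0,0],[0,0,0],[0,0,0],[0,0,0],[0,0,0],[0,0,0],[0,0,0],[0,0,0],[0,0,0],[0,0,0],[0,0,0],[0,0,0],[0,0,0],[0,0,0]],"fingers":[-1,-1,-1,-1,-1,-1,-1,-1,-1,-1,-1,-1,-1,-1,-1,-1,-1,-1]}'
python3 -c "
from m import *
delta(*goal(np.array(BLK)+[0,0,.174],59.2,40,gx=-.046)); tray(np.array(BLK)+[0,0,.174],59.2,red=False)
delta(*goal([.686,.1186,.172],71.7,40,gx=-.046)); delta(*goal([.591,.150,.172],71.7,40,gx=-.046)); print(robot.get_obs()['qpos'])"
```

```text
time_s: 17.8
tcp_pos: [0.5498, -0.1163, 0.2886]
tool_rot: [-2.321, -1.319, -0.844]
contact_force: [0.4, -0.6, -4.2]
opening: 0.089
finger_force: 60.6
t 17.8 target [ 0.5507 -0.1175  0.2894] dpos [ 0.005 -0.006  0.004] drot [-0.001  -0.001  -0.0009] open 0.089 F [ 0.43 -0.59 -4.17]
X [-0.0795  0.0768]
Y [-0.0532 -0.012 ]
Z [0.0042 0.0496]
rim slope deg 0.05 rim z at 0 0.0479 yaw err deg -0.02 wallY -0.0493
t 17.85 target [0.6754 0.0865 0.2874] dpos [ 0.628  1.014 -0.006] drot [-0.001  -0.0012  0.138 ] open 0.088 F [ 0.99 -0.56 -3.73]
t 17.85 target [0.5804 0.1179 0.2874] dpos [ 0.153  1.171 -0.006] drot [-0.001  -0.0012  0.138 ] open 0.088 F [ 0.99 -0.56 -3.73]
[ 0.84583105  0.48573271 -0.47842129  1.77252905 -0.60458828  0.94085931
  0.25355132]
```

```bash
python3 -m jog '{"delta_pos":[[0.02,0.02,0],[0.06,0.07,0],[0.12,0.14,0],[0.19,0.23,0],[0.26,0.33,0],[0.33,0.43,0],[0.4,0.53,0],[0.46,0.63,0],[0.52,0.73,0],[0.56,0.82,0],[0.59,0.9,0],[0.61,0.96,0],[0.628,1,0],[0.628,1,0],[0.628,1,0],[0.628,1,0],[0.628,1,0]],"delta_rot":[[0,0,0.005],[0,0,0.015],[0,0,0.03],[0,0,0.045],[0,0,0.06],[0,0,0.075],[0,0,0.09],[0,0,0.105],[0,0,0.12],[0,0,0.13],[0,0,0.138],[0,0,0.138],[0,0,0.138],[0,0,0.138],[0,0,0.138],[0,0,0.138],[0,0,0.138]],"fingers":[-1,-1,-1,-1,-1,-1,-1,-1,-1,-1,-1,-1,-1,-1,-1,-1,-1]}'
python3 - <<'E'
from m import *
ORG=[.686,.1186,.172]
delta(*goal(ORG,71.7,40,gx=-.046)); tray(np.array(ORG),71.7,red=False)
s,P,X,Y,Z=board("scene",ORG,71.7,"s4.png",[290,80,450,280],3)
b=(s["depth"]>0)&(abs(Y)<.03)&(abs(X)<.1)&(Z>.055)&(Z<.17)
for a in np.arange(-.07,.08,.02):
    k=b&(abs(X-a)<.008); print("b",round(a,3),np.percentile(Z[k],[98]).round(4),np.median(Y[k]).round(4))
s,P,X,Y,Z=board("wrist",[.591,.150,.274],71.7,"w4.png",None,1.2)
g=(s["depth"]>0)&(abs(X)<.03)&(abs(Y)<.04)&(Z>-.02)&(Z<.03); q=np.c_[X[g],Y[g],Z[g]]
print(len(q),"hook X",np.median(q[:,0]),"Y",np.percentile(q[:,1],[2,50,98]),"Z",np.percentile(q[:,2],[2,98]))
print(robot.get_obs()["time_s"])
E
```

```text
time_s: 19.27
tcp_pos: [0.6761, 0.0815, 0.2891]
tool_rot: [-2.132, -1.535, -0.775]
contact_force: [-0.1, -1.0, -3.5]
opening: 0.084
finger_force: 60.6
t 19.27 target [0.6754 0.0865 0.2874] dpos [-0.003  0.025 -0.008] drot [ 0.0003 -0.0003  0.0019] open 0.084 F [-0.07 -0.95 -3.55]
X [-0.0887  0.0702]
Y [-0.0566  0.0415]
Z [0.0065 0.0524]
rim slope deg -0.16 rim z at 0 0.0501 yaw err deg 0.13 wallY -0.0531
b -0.07 [0.1506] -0.0069
b -0.05 [0.1521] -0.0081
b -0.03 [0.1514] -0.0067
b -0.01 [0.151] -0.0069
b 0.01 [0.1514] -0.007
b 0.03 [0.1516] -0.007
b 0.05 [0.1503] -0.0072
b 0.07 [0.1497] -0.0073
1375 hook X -0.0011708366103820554 Y [-0.01917583  0.00945636  0.01788363] Z [-0.00304583  0.02907461]
19.4167
```

View pics/w4.png

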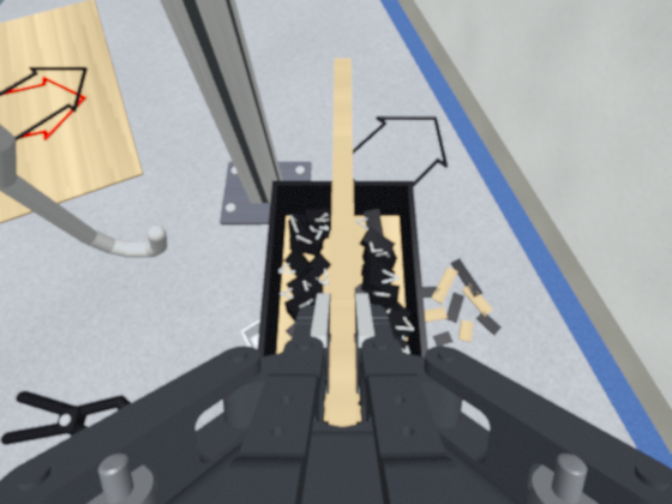

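View pics/s4.png

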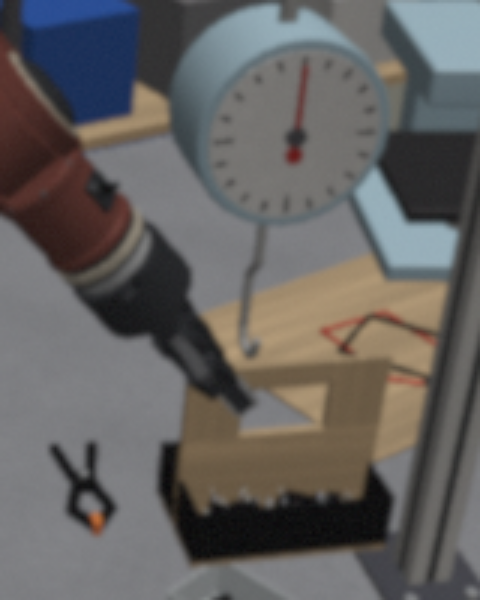

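The wrist view shows the hook at (130,245) beside the board; it measures X≈0, tip Y≈−19 mm, as expected. The scene view shows the caddy level with the pointer at zero. Now I pass the lip over the tip.

```bash
python3 -m jog '{"delta_pos":[[0,0.02,-0.01],[-0.02,0.03,-0.015],[-0.06,0.043,-0.015],[-0.11,0.06,-0.015],[-0.16,0.076,-0.015],[-0.2,0.09,-0.015],[-0.24,0.103,-0.015],[-0.28,0.116,-0.015],[-0.32,0.13,-0.015],[-0.36,0.143,-0.015],[-0.4,0.156,-0.015],[-0.43,0.166,-0.015],[-0.46,0.176,-0.015],[-0.479,0.182,-0.015],[-0.479,0.182,-0.015],[-0.479,0.182,-0.015],[-0.479,0.182,-0.015]],"delta_rot":[[0,0,0],[0,0,0],[0,0,0],[0,0,0],[0,0,0],[0,0,0],[0,0,0],[0,0,0],[0,0,0],[0,0,0],[0,0,0],[0,0,0],[0,0,0],[0,0,0],[0,0,0],[0,0,0],[0,0,0]],"fingers":[-1,-1,-1,-1,-1,-1,-1,-1,-1,-1,-1,-1,-1,-1,-1,-1,-1]}'
python3 - <<'E'
from m import *
ORG=[.591,.150,.170]
delta(*goal(ORG,71.7,40,gx=-.046)); tray(np.array(ORG),71.7,red=False)
s,P,X,Y,Z=board("scene",ORG,71.7)
b=(s["depth"]>0)&(abs(Y)<.03)&(abs(X)<.1)&(Z>.1)&(Z<.17)
for a in [-.05,.03,.05,.07]:
    k=b&(abs(X-a)<.008); print("b",round(a,3),np.percentile(Z[k],[98]).round(4),np.median(Y[k]).round(4))
s,P,X,Y,Z=board("wrist",[.591,.150,.274],71.7,"w5.png",[180,60,400,260],3)
E
```

```text
time_s: 20.83
tcp_pos: [0.5807, 0.1197, 0.2866]
tool_rot: [-2.129, -1.537, -0.776]
contact_force: [-0.0, -0.3, -3.7]
opening: 0.085
finger_force: 60.6
t 20.83 target [0.5804 0.1179 0.2854] dpos [-0.002 -0.009 -0.006] drot [-0.0005  0.0005  0.0006] open 0.085 F [-0.02 -0.3  -3.67]
X [-0.0823  0.0759]
Y [-0.0546  0.0448]
Z [0.0063 0.0516]
rim slope deg -0.2 rim z at 0 0.0499 yaw err deg -0.19 wallY -0.0507
b -0.05 [0.1608] -0.0106
b 0.03 [0.1507] -0.0038
b 0.05 [0.1505] -0.0046
b 0.07 [0.151] -0.0046
```

View pics/w5.png

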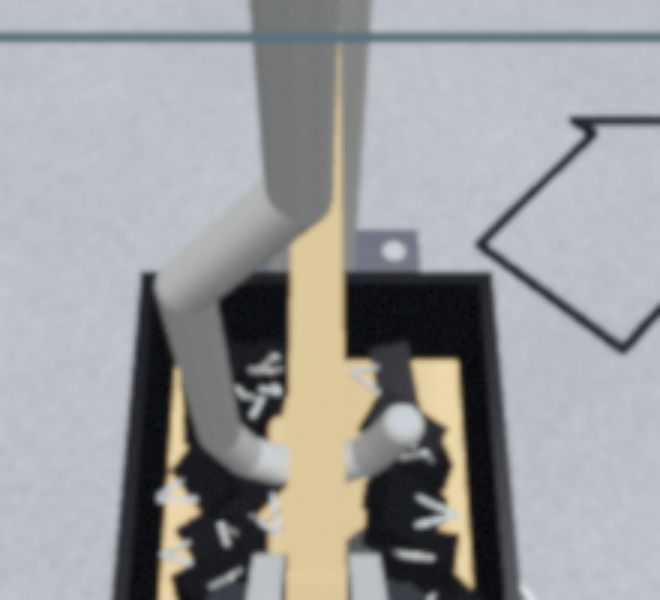

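The hook is through the hand hole: shank at (210,380), tip at (405,425), board between. Lowering slowly.

```bash
python3 -m jog '{"delta_pos":[[0,0,-0.01],[0,0,-0.03],[0,0,-0.05],[0,0,-0.07],[0,0,-0.09],[0,0,-0.105],[0,0,-0.12],[0,0,-0.13],[0,0,-0.14],[0,0,-0.15],[0,0,-0.16],[0,0,-0.17],[0,0,-0.18],[0,0,-0.19],[0,0,-0.2],[0,0,-0.2],[0,0,-0.2]],"delta_rot":[[0,0,0],[0,0,0],[0,0,0],[0,0,0],[0,0,0],[0,0,0],[0,0,0],[0,0,0],[0,0,0],[0,0,0],[0,0,0],[0,0,0],[0,0,0],[0,0,0],[0,0,0],[0,0,0],[0,0,0]],"fingers":[-1,-1,-1,-1,-1,-1,-1,-1,-1,-1,-1,-1,-1,-1,-1,-1,-1]}'
```

```text
time_s: 22.4
tcp_pos: [0.5802, 0.1202, 0.2466]
tool_rot: [-2.128, -1.537, -0.776]
contact_force: [-1.3, -0.0, -2.5]
opening: 0.086
finger_force: 60.9
```

```bash
python3 -m jog '{"delta_pos":[[0,0,-0.01],[0,0,-0.02],[0,0,-0.03],[0,0,-0.04],[0,0,-0.05],[0,0,-0.06],[0,0,-0.065],[0,0,-0.065],[0,0,-0.065]],"delta_rot":[[0,0,0],[0,0,0],[0,0,0],[0,0,0],[0,0,0],[0,0,0],[0,0,0],[0,0,0],[0,0,0]],"fingers":[-1,-1,-1,-1,-1,-1,-1,-1,-1]}'
python3 -c "
from m import *
for i in range(6):
    o=robot.get_obs(); print(np.round(o['contact_force'],2)); robot.snapshot('scene')
ORG=[.591,.150,.118]; tray(ORG,71.7,red=False)"
```

```text
time_s: 23.15
tcp_pos: [0.5803, 0.1202, 0.2337]
tool_rot: [-2.128, -1.537, -0.776]
contact_force: [-0.8, -0.3, 0.3]
opening: 0.085
finger_force: 61.1
[-0.81 -0.32  0.26]
[-1.26  0.44  0.57]
[ 0.38  0.71 -0.51]
[ 0.32 -0.38 -0.58]
[-0.63 -0.41  0.67]
[-0.96  0.16 -0.12]
X [-0.0818  0.0768]
Y [-0.0544  0.0454]
Z [0.0055 0.0511]
rim slope deg -0.3 rim z at 0 0.0493 yaw err deg -0.06 wallY -0.0499
```

```bash
python3 -m jog '{"delta_pos":[[0,0,0],[0,0,0],[0,0,0],[0,0,0],[0,0,0],[0,0,0],[0,0,0],[0,0,0],[0,0,0],[0,0,0],[0,0,0],[0,0,0]],"delta_rot":[[0,0,0],[0,0,0],[0,0,0],[0,0,0],[0,0,0],[0,0,0],[0,0,0],[0,0,0],[0,0,0],[0,0,0],[0,0,0],[0,0,0]],"fingers":[-0.82,-0.8,-0.75,-0.65,-0.5,-0.3,-0.1,0.1,0.3,0.4,0.4,0.4]}'
python3 -c "
from m import *
ORG=[.591,.150,.118]; tray(ORG,71.7,red=False); s=robot.snapshot('wrist'); save(s,'w6.png',z=1.2)"
```

```text
time_s: 24.5
tcp_pos: [0.5801, 0.1201, 0.2335]
tool_rot: [-2.128, -1.537, -0.775]
contact_force: [0.4, -0.8, -0.0]
opening: 0.705
finger_force: 0.0
X [-0.0816  0.0767]
Y [-0.0546  0.0443]
Z [0.0053 0.0513]
rim slope deg 0.26 rim z at 0 0.049 yaw err deg -0.36 wallY -0.0505
```

View pics/w6.png

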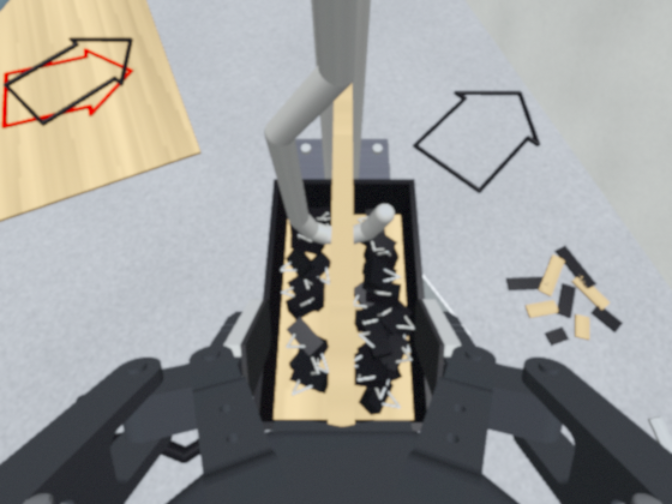

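The fingers are open, (245,340) and (430,340), well clear of the board, and the caddy hangs level. Retreating along the tool axis, then waiting.

```bash
python3 -m jog '{"delta_pos":[[-0.01,-0.03,0.035],[-0.025,-0.08,0.1],[-0.05,-0.15,0.19],[-0.08,-0.23,0.29],[-0.1,-0.31,0.39],[-0.125,-0.38,0.48],[-0.15,-0.457,0.575],[-0.17,-0.55,0.6],[-0.17,-0.6,0.6],[-0.17,-0.6,0.6],[-0.17,-0.6,0.6],[-0.17,-0.6,0.6],[-0.17,-0.6,0.6],[-0.17,-0.6,0.6],[-0.17,-0.6,0.6],[-0.17,-0.6,0.6],[-0.17,-0.6,0.6],[-0.17,-0.6,0.6],[-0.17,-0.6,0.6],[-0.17,-0.6,0.6]],"delta_rot":[[0,0,0],[0,0,0],[0,0,0],[0,0,0],[0,0,0],[0,0,0],[0,0,0],[0,0,0],[0,0,0],[0,0,0],[0,0,0],[0,0,0],[0,0,0],[0,0,0],[0,0,0],[0,0,0],[0,0,0],[0,0,0],[0,0,0],[0,0,0]],"fingers":[0.4,0.4,0.4,0.4,0.4,0.4,0.4,0.4,0.4,0.4,0.4,0.4,0.4,0.4,0.4,0.4,0.4,0.4,0.4,0.4]}'
python3 - <<'E'
from m import *
for i in range(3):
    tray([.591,.150,.118],71.7,"s7_%d.png"%i,[280,60,440,260],red=False)
    for j in range(4): robot.snapshot("top")
tray(FOAM,65)
s=robot.snapshot("scene"); save(s,"s8.png",z=1.4); print(robot.get_obs()["time_s"])
E
```

```text
time_s: 26.27
tcp_pos: [0.5461, 0.0, 0.3535]
tool_rot: [-2.128, -1.537, -0.775]
contact_force: [-0.4, -0.3, -0.8]
opening: 0.699
finger_force: 0.0
X [-0.0815  0.0772]
Y [-0.0546  0.0449]
Z [0.0052 0.051 ]
rim slope deg 0.1 rim z at 0 0.0491 yaw err deg -0.2 wallY -0.0506
X [-0.0814  0.077 ]
Y [-0.0547  0.0448]
Z [0.0051 0.051 ]
rim slope deg 0.38 rim z at 0 0.0493 yaw err deg -0.18 wallY -0.0506
X [-0.0815  0.0767]
Y [-0.0547  0.0436]
Z [0.0056 0.0506]
rim slope deg 0.24 rim z at 0 0.049 yaw err deg -0.2 wallY -0.0506
X [-0.0778  0.0783]
Y [-0.0529 -0.0031]
Z [0.0082 0.0527]
rim slope deg 0.05 rim z at 0 0.0501 yaw err deg 0.34 wallY -0.0495
27.1167
```

View pics/s8.png

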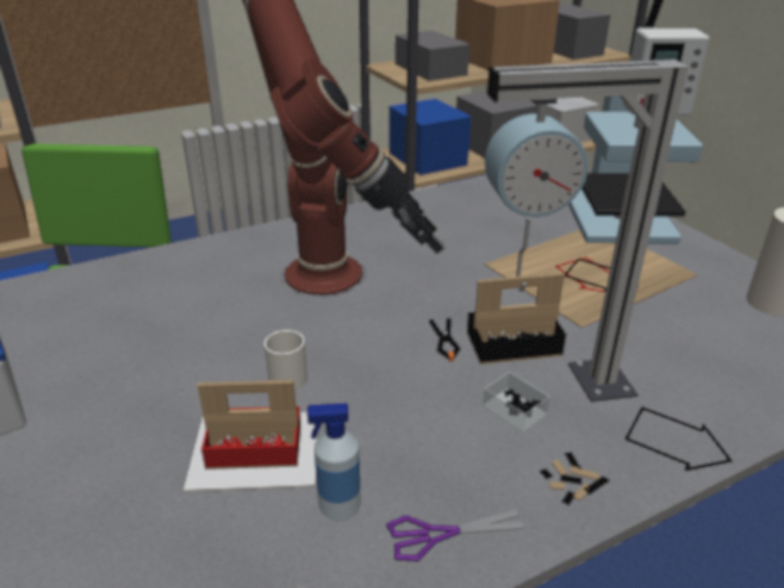

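The black caddy hangs level and still at (515,320), the red one stands on the foam at (250,430), the bystanders look unmoved and the arm is clear.

```bash
python3 -c "
from station import robot
print(robot.hand_in())"
```

```text
the job is handed in; nothing more can be done
None
```

I handed the job in at about 27 s. In the last pictures the red caddy stands level in the middle of the foam sheet, the black caddy hangs free and level on the hook, and nothing else looks moved; the hand-in gave no verdict.

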